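Seat the grill stone in its serving frame with the lifter

ROBOT

A 7-joint arm with a two-finger parallel gripper is mounted at the origin on a cart in front of the work surface, level with it; the furniture and walls round the work are solid. World frame = base frame: x ahead of the robot, y to its left, z up, the work surface at z = 0. Lengths are in m, angles in rad, forces in N, time in s.
With the tool pointing down it reaches from about 0.425 to 0.95 m from the base axis. Payload 4.7 kg.
Tool frame: the origin (TCP) lies midway between the tips of the shut fingers; the grasp point (between the pads) lies ctrl.grasp_offset behind it (ctrl.grasp_offset is the distance from the TCP to the grasp point, in m); z points along the fingers, y is the line along which they close (so a half turn about z gives the same grasp; the last joint's range is limited). The gripper opens to 85 mm and grips with 20 to 120 N. Pads are 22 mm wide; open, the fingers measure 114 mm over their backs; the gripper's body (76 mm by 85 mm) begins 54 mm behind the grasp point. The pads swing forward as they close: fully open they stand 13 mm farther back than shut.
Start: joints at [-1.332, 0.469, -0.049, 1.532, 0.024, 1.141, -0.082], TCP at [0.179, 0.651, 0.231] pointing down, gripper open.
Joint ranges: [-2.59, 2.59], [-0.33, 1.99], [-1.39, 1.29], [0.1, 2.45], [-1.04, 4.18], [0.21, 1.99], [-2.66, 2.66]. Speed limits (rad/s): [2.57, 2.57, 3.14, 3.14, 3.14, 3.14, 3.14].

INTERFACE

Orientations are given as a unit quaternion [x, y, z, w].
In Python, from bench import ctrl gives the robot as it stands.
- The arm moves only by the tool servo_tool, never from a script. Its arguments are lists of equal length, an entry for each row: "twist": the turn, a rotation vector about the tool's x, y, z in degrees, a list of three; "offset": the shift along the tool's x, y, z in cm, a list of three; "gripper": the finger opening in cm, from 0 to 8.54. A call has 1 to 5 rows; each row shifts and turns the commanded pose from where the row before left it, along the tool's axes as they then stand; what a row does not reach is not made up. A row lasts 1/12 s, in which the tool goes at most 41.7 mm and 7.16 degrees, less where a joint would pass 70% of its speed; a pose out of reach is approached as far as the arm can. A call with a gripper value outside its range is refused whole. The fingers move at their own pace and stop on an object; the grip force is fixed at half the most. Time passes only in rows, so rows that do not move let the fingers close. It gives the time, the measured TCP pose, the force, the opening and the grip force at its end, in the units of the state.
- ctrl.read_state(): the state, without advancing time (a new reading comes with each control period).
- ctrl.capture(name): name is "scene" or "top" or "wrist"; returns a dict with "img" (400x640x3 uint8, red, green, blue), "fovy" (degrees; the focal length in pixels is half the picture's height over the tangent of half this angle, whatever the lens; pixels are square), "cx", "cy" (the principal point, pixels), "rvec" (rotation vector, rad) and "tvec" (3), from world to camera coordinates, as OpenCV has them. Camera axes: x right, y down, z forward; pixel columns grow to the right and rows downward; lengths in m; the calibration is good to about 2 mm. A picture is of the moment at which its call begins. There is no depth.
- ctrl.job_done(): hands the job in; it is judged then, once.
The state is a dict: "clock": time; "joint_pos": joint angles; "joint_vel": joint speeds; "effort": joint torques, N m; "eef_pos": TCP position; "eef_rot": TCP orientation; "contact_force": force on the tool from outside, world axes, zero at the start; "wrist_torque": the same for the moment, N m; "finger_gap": finger opening in m; "grasp_force": force on a finger pad.
Only numpy, scipy, OpenCV 4.12 (cv2) and the standard library are available. Lean on these libraries where they do the work, as an engineer would, in place of code of your own. Each camera call takes 0.05 s, during which the arm holds its last target. There are 200 camera calls.

TASK

Take the stone lifter by its wooden handle, lift the grill stone off its stand on the flat blade without touching the stone with the gripper, and carry it level to the serving frame. Slide it in between the cheeks until it presses lightly against the sprung pad of the stop bar, wherever the bar happens to be clamped, and set it down so that it lies on both ledges with the pad still against it. Then draw the lifter out and lay it flat on the bare worktop, leaving everything else where it stands.

Things in the scene. Friction and masses are not known exactly. Their poses are not given: they have to be found in the camera images.
- lifter: stone lifter, loose, 0.16 kg: slotted steel blade 80 long, 60 wide, 3 thick; at its back a heel plate 16 high, a neck rising backward, a dark wooden handle in the air, parallel to the blade. It lies with the blade flat on the worktop. Origin: blade underside, middle of its back edge, under the heel's front face; x along the blade to the tip (x = 80), z up
- lifter_grip (a point): where to hold the lifter, on the middle line of its handle: 48 behind the heel (lifter x = -48, y = 0, z = 52). The handle runs along lifter x from -28 to -152, 20 wide (y), 18 high (z); nothing is below it but the worktop
- stone: dark grey grill stone, loose slab 90 (x) x 110 (y) x 12, about 0.3 kg. Origin: centre of its underside. It lies on the stand with its axes along the stand's and goes into the frame with its x along the frame's x. On the blade it rests by friction only and slips back to the heel when pushed with some 2 to 5 N. The gripper must not touch it
- stand: low stand under the stone, fixed: two black bars along x, 80 clear between them; the stone's underside is 24 above the worktop. Flat cross strips in the gap reach 8, so the blade passes beneath the stone between 8 and 24, from the open -x end toward +x. Ears at the stone's long sides and +x side reach 8 above its underside. Origin: on the worktop under the centre
- frame: serving frame, fixed: wooden board 188 x 142 x 16 with two black rails along x, from x = -60 to 100. Rail tops are ledges, y = 40 to 57 either side, 40 above the worktop; the stone lies on them. Cheeks outside them rise 12 higher, 114 apart (stone: 110). Origin: on the worktop; x is the way the stone goes in, z up. A stop bar with brass thumbscrews lies across the rails
- frame_mouth (a point): middle of the rails' entrance at ledge height (frame x = -60, z = 40). The cheeks flare outward in the 18 mm before it. Between the rails is an open channel 80 wide, from the board (z = 16) up: the lifter's blade sinks into it when the stone is set on the ledges, and is drawn out toward -x
- stop_nearest (a point): foremost place of the stop pad's free face (frame x = 32, z = 48), fixed to the frame. The bar is clamped anywhere from here to 44 mm farther in (+x); the setting is not measured and must be felt or seen. The black rubber pad, 45 to 54 above the worktop, is sprung: it yields from about 1 N, needs 7 N for its full 3 mm, then is hard
- pepper_mill: wooden pepper mill, 58 across, 160 high, bystander; origin under its foot
- salt: salt shaker, 44 across, 90 high, bystander; origin under its foot
- herb_jar: spice jar with a black cap, 41 across, 105 high, bystander; origin under its foot
- wine: wine bottle, 78 across, 333 high, bystander; origin under its foot
- lemon: lemon, 78 x 55 x 56, bystander; origin under its middle

How it is judged:
By the outcome, as a careful person would: the job done as asked, in the order asked, and still so for the second after the job is handed in, with the robot touching nothing.
It also fails if it takes over 69 s, if anything falls off the work surface, if the arm or the gripper's body presses on something with over 40 N, if the wrist force passes 120 N, or if a joint passes its speed limit or range.

## Working session

There is one attempt and no reset: what is moved stays moved. The work goes in short steps, Python scripts to look and compute and a tool call to move; the robot and the scene stay as the last step left them, time stands still between calls to the robot, and variables do not carry over. Pictures are saved under pics/ and viewed, at most 10 in all, crops included, and the job is handed in when it is done.

Besides the shell and the picture viewer there is one more tool, called after "Request:" by a JSON object that holds its "method" and its "body", one argument or row to a line. servo_tool: Moves the arm, as the interface text tells. Its arguments: {"type":"object","properties":{"twist":{"type":"array"},"offset":{"type":"array"},"gripper":{"type":"array"}},"required":["twist","offset","gripper"]}

```bash
ls; mkdir -p pics; cat > h.py <<'E'
import numpy as np,cv2
from scipy.spatial.transform import Rotation as R
from bench import ctrl
def cap(n,f=None):
    c=ctrl.capture(n)
    if f: cv2.imwrite('pics/'+f,c['img'][:,:,::-1])
    return c
def K(c):
    f=200/np.tan(np.radians(c['fovy'])/2); return np.array([[f,0,c['cx']],[0,f,c['cy']],[0,0,1]])
def ray(c,px,z):
    M=cv2.Rodrigues(np.array(c['rvec'],float))[0];t=np.array(c['tvec'],float).ravel()
    p=np.atleast_2d(px).astype(float);d=(np.linalg.inv(K(c))@np.c_[p,np.ones(len(p))].T).T@M
    o=-M.T@t; return o+d*((z-o[2])/d[:,2])[:,None]
def proj(c,P):
    return cv2.projectPoints(np.atleast_2d(P).astype(float),np.array(c['rvec'],float),np.array(c['tvec'],float),K(c),None)[0].reshape(-1,2)
E
python3 - <<'E'
from h import *
s=ctrl.read_state()
print(s,ctrl.grasp_offset)
a=cap('scene','s0.png');b=cap('top','t0.png')
for c in(a,b):
    M=cv2.Rodrigues(np.array(c['rvec'],float))[0];print(c['fovy'],c['cx'],c['cy'],-M.T@np.array(c['tvec']).ravel(),M[2])
E
```

```text
pics
{'clock': 0.0, 'joint_pos': array([-1.33189918,  0.46945924, -0.04860569,  1.53368542,  0.0240911 ,
        1.14103331, -0.08230426]), 'joint_vel': array([-0.00080898,  0.00153578, -0.00040312, -0.00028708, -0.00085383,
       -0.0030552 , -0.00050146]), 'effort': array([-5.98072529e-04, -5.10308611e+01, -4.69716301e-02, -2.37714779e+01,
        1.05343323e-02,  7.67743302e-03, -6.20806276e-06]), 'eef_pos': array([0.17843532, 0.65037441, 0.23025308]), 'eef_rot': array([ 1.33482374e-01,  9.91050683e-01, -9.94703260e-04, -1.02735387e-04]), 'contact_force': array([-0.24697115, -0.14968871,  0.52912846]), 'wrist_torque': array([ 0.02258779, -0.02157509, -0.00522438]), 'grasp_force': 0.0, 'finger_gap': 0.08532148599319309} 0.0187
51.20455160341433 316.54620821321726 199.83829036753534 [-0.19621699 -0.5407841   0.77060053] [ 0.6407724   0.4871811  -0.59335091]
42.02654142599683 314.84407659301496 197.78324199285578 [0.35402665 0.01616801 1.20204511] [ 0.2069794   0.01870339 -0.97816651]
```

View pics/s0.png

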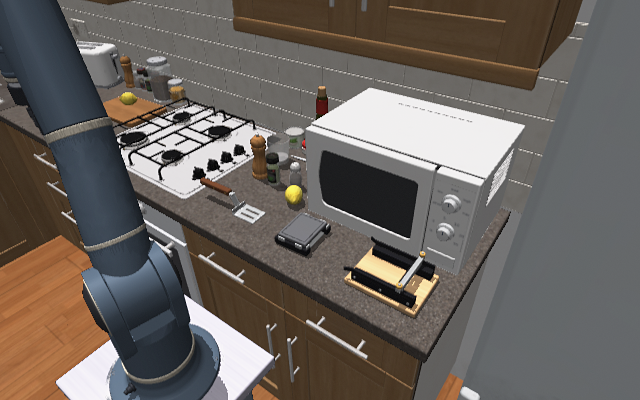

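View pics/t0.png

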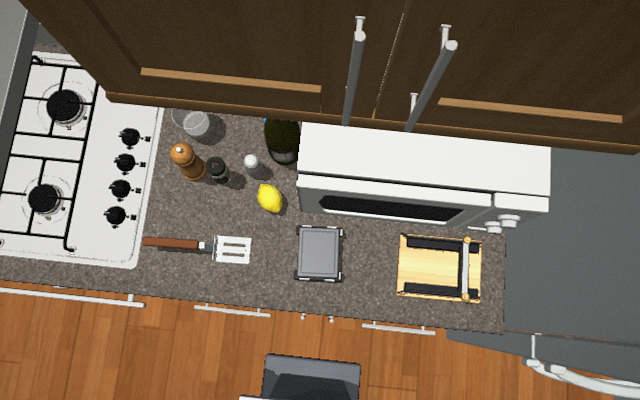

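The scene view shows the lifter left (240,205), the stone on its stand (303,232) and the frame right (393,278). In the top view the blade is at (233,249), handle (170,242), stone (319,252), frame (440,268), stop bar x≈465, all running along about -y. I'll zoom in next.

```bash
python3 - <<'E'
from h import *
c=cap('top');i=c['img']
a=cv2.resize(i[222:292,130:265],None,fx=5.9,fy=5.9,interpolation=3)[:,:800]
b=np.hstack([cv2.resize(i[215:292,288:352],(240,290),interpolation=3),np.zeros((290,10,3),np.uint8),cv2.resize(i[222:310,390:492],(336,290),interpolation=3)])
out=np.zeros((a.shape[0]//2+0+300+210,800,3),np.uint8)
a=cv2.resize(a,(540,280))
im=np.zeros((600,800,3),np.uint8); im[:280,:540]=a; im[300:590,:586]=b
cv2.imwrite('pics/t1.png',im[:,:,::-1])
for n,p,z in [('bladetip',(250,249),.003),('heel',(214,249),.003),('grip',(170,242),.052),('stone',(319,252),.036),('frame',(440,267),.03),('mill',(188,160),.0)]: print(n,ray(c,p,z))
E
```

```text
bladetip [[0.47165746 0.17480816 0.003     ]]
heel [[0.46276537 0.25725727 0.003     ]]
grip [[0.46325119 0.34655579 0.052     ]]
stone [[0.47831395 0.01594449 0.036     ]]
frame [[ 0.47459176 -0.25708499  0.03      ]]
mill [[0.66767537 0.35106727 0.        ]]
```

View pics/t1.png

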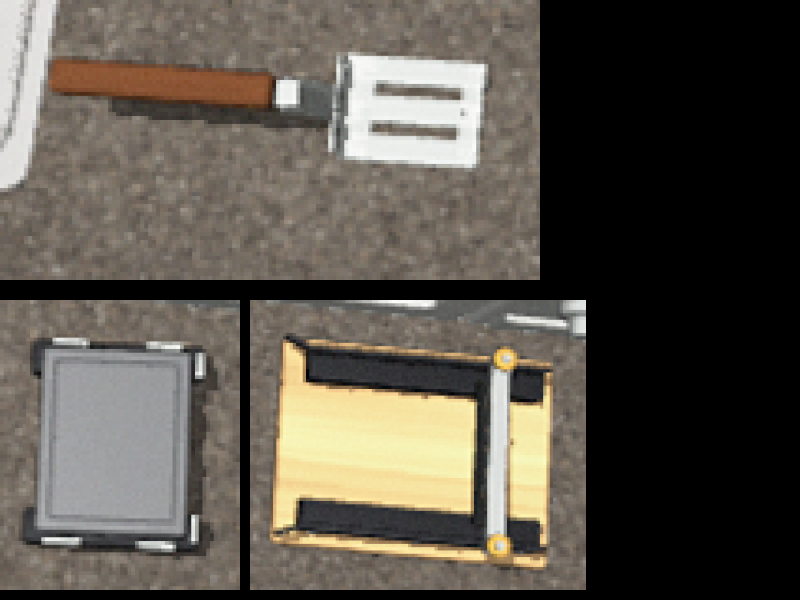

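The crop gives clean features: handle, blade, stone and frame all have axes turned a few degrees clockwise in the picture. I'll fit them now with masks.

```bash
cat > meas.py <<'E'
from h import *
def blob(m,roi):
    x0,y0,x1,y1=roi;k=np.zeros(m.shape,np.uint8);k[y0:y1,x0:x1]=m[y0:y1,x0:x1]
    n,l,s,_=cv2.connectedComponentsWithStats(k);j=1+np.argmax(s[1:,4])
    return max(cv2.findContours((l==j).astype(np.uint8),cv2.RETR_EXTERNAL,cv2.CHAIN_APPROX_NONE)[0],key=len).reshape(-1,2)
def rect(c,m,roi,z):
    P=ray(c,blob(m,roi),z)[:,:2]
    (ce,wh,a)=cv2.minAreaRect((P*1000).astype(np.float32))
    if 0: pass
    return np.round(ce,1),np.round(wh,1),round(a,1)
E
python3 - <<'E'
from meas import *
c=cap('top');i=c['img'].astype(int);r,g,b=i[...,0],i[...,1],i[...,2];h=cv2.cvtColor(c['img'],cv2.COLOR_RGB2HSV);mx=i.max(2);mn=i.min(2)
print('handle',rect(c,((r>85)&(r-b>50)),(135,232,205,256),.054))
print('blade',rect(c,(mn>150),(212,230,256,270),.003))
grey=(mx-mn<22)&(mn>75)&(mx<190)
print(i[252,319])
sm=(abs(g-i[252,319,1])<40)&(b>=r-2)&(mn>80)
print('stone',rect(c,sm,(288,215,352,292),.036))
print('board',rect(c,(r>140)&(r-b>40),(390,228,492,306),.016))
dk=(mx<60)
for n,roi in (('railL',(402,230,462,258)),('railR',(402,270,462,300))): print(n,rect(c,dk,roi,.045))
for n,roi in (('barL',(455,225,480,300)),): print(n,rect(c,(mx-mn<25)&(mn>130),roi,.06))
print(np.round(ray(c,[[250,240],[248,263],[217,236],[214,262]],.003)*1000))
E
```

```text
handle (array([462.9, 346.7]), array([ 18.6, 122. ]), 1.6)
blade (array([466.6, 217.4]), array([61.5, 86.7]), 2.1)
[161 160 164]
stone (array([480.4,  18.9]), array([111.1,  87.6]), 3.5)
board (array([ 472.4, -257.7]), array([138.5, 187.5]), 0.1)
railL (array([ 519.6, -231.6]), array([135.3,  36.2]), 88.3)
railR (array([ 436.5, -239.7]), array([ 56.5, 127.6]), 6.1)
barL (array([ 476.3, -304.2]), array([111. ,  12.3]), 1.0)
[[492. 178.   3.]
 [439. 175.   3.]
 [493. 255.   3.]
 [433. 253.   3.]]
```

```bash
python3 - <<'E'
from meas import *
c=cap('top');np.set_printoptions(suppress=True,precision=1)
q=lambda P:np.array([(390+(x-250)/3.294,222+(y-300)/3.295) for x,y in P])
print('board',ray(c,q([(271,540),(545,566),(552,368),(285,336)]),.016)*1000)
print('screws',ray(c,q([(505,358),(498,545)]),.06)*1000)
print('ledge inner edge L/R',ray(c,q([(307,381),(543,402)]),.04)*1000,ray(c,q([(300,499),(540,521)]),.04)*1000)
print('bar front',ray(c,q([(476,380),(473,520)]),.05)*1000)
q2=lambda P:np.array([(288+x/3.75,215+(y-300)/3.766) for x,y in P])
print('stone corners',ray(c,q2([(42,348),(189,352),(185,536),(37,530)]),.036)*1000)
s=cap('scene');i=s['img']
cv2.imwrite('pics/s1.png',cv2.resize(i[225:320,335:450],None,fx=5.2,fy=5.2,interpolation=3)[:,:,::-1])
E
```

```text
board [[ 403.5 -166.6   16. ]
 [ 406.1 -352.9   16. ]
 [ 541.7 -352.1   16. ]
 [ 544.1 -165.9   16. ]]
screws [[ 538.1 -306.9   60. ]
 [ 414.4 -308.    60. ]]
ledge inner edge L/R [[ 511.1 -179.3   40. ]
 [ 514.1 -339.6   40. ]] [[ 431.6 -180.2   40. ]
 [ 434.2 -340.9   40. ]]
bar front [[ 522.7 -290.9   50. ]
 [ 429.4 -293.6   50. ]]
stone corners [[528.1  66.2  36. ]
 [535.2 -22.2  36. ]
 [426.1 -30.5  36. ]
 [420.2  56.9  36. ]]
```

View pics/s1.png

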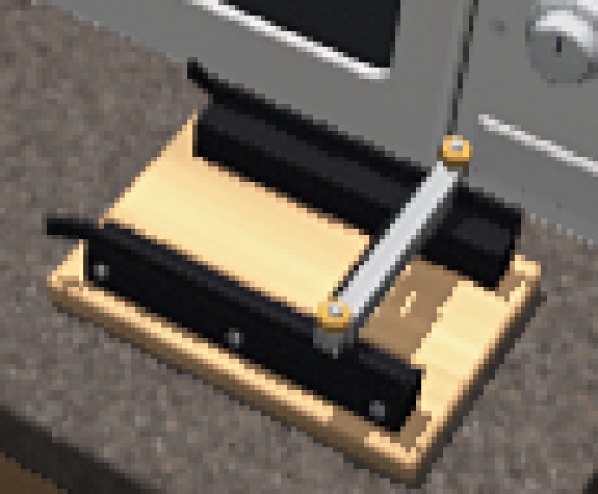

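Request:
{"method": "servo_tool", "body": {
  "twist": [
    [0,0,7],
    [0,0,7],
    [0,0,7],
    [0,0,7],
    [0,0,7]
  ],
  "offset": [
    [0,0,0],
    [0,0,0],
    [0,0,0],
    [0,0,0],
    [0,0,0]
  ],
  "gripper": [8.5,8.5,8.5,8.5,8.5]
}}

```text
clock: 0.72
eef_pos: [0.1785, 0.6509, 0.2313]
eef_rot: [0.428, 0.904, -0.0, -0.0]
contact_force: [0.3, 0.7, 0.2]
finger_gap: 0.0849
grasp_force: 0.0
```

Request:
{"method": "servo_tool", "body": {
  "twist": [
    [0,0,7],
    [0,0,7],
    [0,0,7],
    [0,0,7],
    [0,0,7]
  ],
  "offset": [
    [0,0,0],
    [0,0,0],
    [0,0,0],
    [0,0,0],
    [0,0,0]
  ],
  "gripper": [8.5,8.5,8.5,8.5,8.5]
}}

```text
clock: 1.13
eef_pos: [0.1784, 0.6509, 0.2313]
eef_rot: [0.68, 0.733, -0.0, -0.0]
contact_force: [0.6, -0.7, 0.3]
finger_gap: 0.0853
grasp_force: 0.0
```

The rails run on from frame_mouth near (472,-180) mm, frame yaw about 1°, and the stop bar is at frame x≈52. The stone is yawed about 4° at (479,18). Moving over the grip point.

Request:
{"method": "servo_tool", "body": {
  "twist": [
    [0,0,2.7],
    [0,0,0],
    [0,0,0],
    [0,0,0],
    [0,0,0]
  ],
  "offset": [
    [0,0,0],
    [-2.9,2.3,0],
    [-2.9,2.3,0],
    [-2.9,2.3,0],
    [-2.9,2.3,0]
  ],
  "gripper": [8.5,8.5,8.5,8.5,8.5]
}}

```text
clock: 1.55
eef_pos: [0.2752, 0.5369, 0.2313]
eef_rot: [0.695, 0.719, 0.0, 0.0]
contact_force: [0.9, -0.2, 0.6]
finger_gap: 0.0853
grasp_force: 0.0
```

Request:
{"method": "servo_tool", "body": {
  "twist": [
    [0,0,0],
    [0,0,0],
    [0,0,0],
    [0,0,0],
    [0,0,0]
  ],
  "offset": [
    [-2.9,2.3,0],
    [-2.9,2.3,0],
    [-2.9,2.3,0],
    [-2.9,2.3,0],
    [-2.9,2.3,0]
  ],
  "gripper": [8.5,8.5,8.5,8.5,8.5]
}}

```text
clock: 1.97
eef_pos: [0.3952, 0.3957, 0.2315]
eef_rot: [0.695, 0.719, 0.0, -0.0]
contact_force: [1.1, -0.3, -0.1]
finger_gap: 0.085
grasp_force: 0.0
```

Request:
{"method": "servo_tool", "body": {
  "twist": [
    [0,0,0],
    [0,0,0],
    [0,0,0],
    [0,0,0],
    [0,0,0]
  ],
  "offset": [
    [-2.9,2.3,0],
    [-2.9,2.3,0],
    [-2.9,2.3,0],
    [0,0,0],
    [0,0,0]
  ],
  "gripper": [8.5,8.5,8.5,8.5,8.5]
}}

```text
clock: 2.38
eef_pos: [0.468, 0.3101, 0.2316]
eef_rot: [0.697, 0.717, 0.0, 0.0]
contact_force: [-1.5, 1.3, 0.1]
finger_gap: 0.085
grasp_force: 0.0
```

```bash
python3 - <<'E'
from h import *
c=cap('wrist','w0.png');M=cv2.Rodrigues(np.array(c['rvec'],float))[0];print(-M.T@np.array(c['tvec']).ravel(),M[2])
print(ctrl.read_state()['eef_pos'],R.from_quat(ctrl.read_state()['eef_rot']).as_matrix())
E
```

```text
[0.46554642 0.37965908 0.37386194] [ 0.00810721 -0.27554435 -0.96125417]
[0.46654781 0.31216495 0.23135857] [[-3.23233427e-02  9.99477437e-01 -2.33052623e-04]
 [ 9.99477334e-01  3.23234565e-02  5.02357535e-04]
 [ 5.09628088e-04 -2.16692939e-04 -9.99999847e-01]]
```

View pics/w0.png

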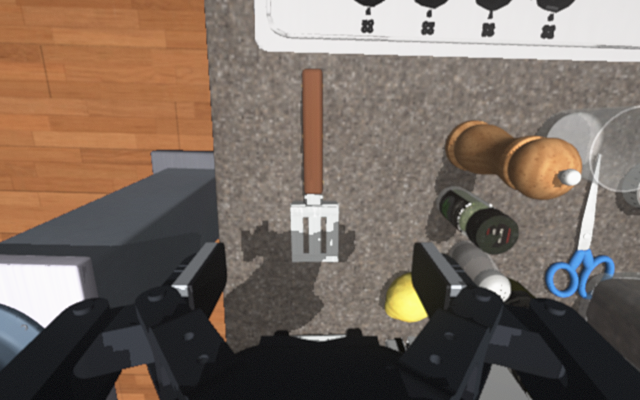

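Wrist view: handle from (313,70) to (313,192) and blade (315,232), between the fingers. Measuring the lifter from here.

```bash
python3 - <<'E'
from meas import *
c=cap('wrist');i=c['img'].astype(int);r,g,b=i[...,0],i[...,1],i[...,2];mn=i.min(2)
print('handle',rect(c,((r>70)&(r-b>40)),(290,60,335,200),.058))
print('blade',rect(c,(mn>105),(285,204,345,270),.003))
P=ray(c,[[303,70],[322,70],[303,195],[323,195]],.058)*1000;print(P)
P=ray(c,[[291,205],[339,205],[292,262],[339,262]],.003)*1000;print(P)
print(ctrl.read_state()['eef_pos'])
E
```

```text
handle (array([460.1, 347.7]), array([ 19.9, 121.8]), 2.2)
blade (array([464.4, 213.6]), array([76.1, 90.2]), 1.9)
[[447.96405286 409.0370727   58.        ]
 [465.80750511 409.63021944  58.        ]
 [450.3603966  286.4319477   58.        ]
 [471.28392354 287.13442145  58.        ]]
[[433.36627158 256.39837123   3.        ]
 [492.87328539 258.39799872   3.        ]
 [435.38748115 177.8034613    3.        ]
 [496.88028928 179.88095498   3.        ]]
[0.46570171 0.31336807 0.23121655]
```

Request:
{"method": "servo_tool", "body": {
  "twist": [
    [0,0,0],
    [0,0,0],
    [0,0,0],
    [0,0,0],
    [0,0,0]
  ],
  "offset": [
    [-0.65,-0.35,3],
    [0,0,4],
    [0,0,4],
    [0,0,4],
    [0,0,3]
  ],
  "gripper": [8.5,8.5,8.5,8.5,8.5]
}}

```text
clock: 2.9
eef_pos: [0.4603, 0.3074, 0.0484]
eef_rot: [0.694, 0.72, -0.001, -0.001]
contact_force: [0.7, -0.5, -0.5]
finger_gap: 0.0848
grasp_force: 0.0
```

Request:
{"method": "servo_tool", "body": {
  "twist": [
    [0,0,0],
    [0,0,0],
    [0,0,0],
    [0,0,0],
    [0,0,0]
  ],
  "offset": [
    [0,0,1.8],
    [0,0,0],
    [0,0,0],
    [0,0,0],
    [0,0,0]
  ],
  "gripper": [8.5,8.5,5,3,3]
}}

```text
clock: 3.32
eef_pos: [0.4639, 0.3074, 0.0351]
eef_rot: [0.695, 0.719, 0.002, 0.0]
contact_force: [-0.2, -0.6, 0.1]
finger_gap: 0.0516
grasp_force: 0.0
```

```bash
python3 - <<'E'
from meas import *
s=ctrl.read_state();print(s['eef_pos'],s['finger_gap'],s['contact_force'],s['joint_pos'])
cap('wrist','w1.png')
E
```

```text
[0.46389946 0.30736345 0.03506898] 0.05162402151952258 [-0.15374117 -0.56338791  0.08215684] [-0.88891616  0.53958777  0.29829911  1.99742728 -0.25768926  0.63662573
 -0.38760382]
```

View pics/w1.png

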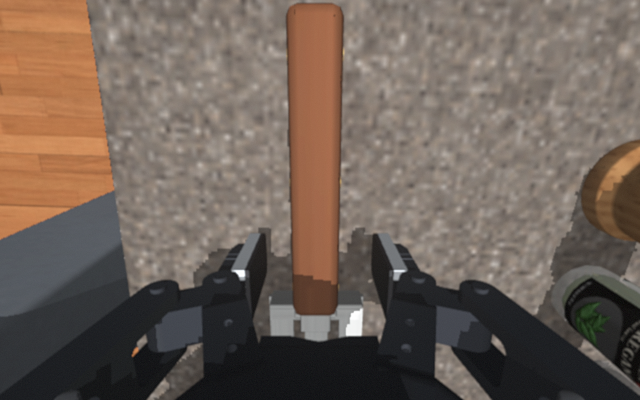

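The handle (centre column ≈316) is centred between the fingers (265–373), with the grip point inside the pads. Closing.

Request:
{"method": "servo_tool", "body": {
  "twist": [
    [0,0,0],
    [0,0,0],
    [0,0,0],
    [0,0,0],
    [0,0,0]
  ],
  "offset": [
    [0,-0.05,0.1],
    [0,0,0],
    [0,0,0],
    [0,0,0],
    [0,0,0]
  ],
  "gripper": [3,1,0.5,0.5,0.5]
}}

```text
clock: 3.78
eef_pos: [0.4627, 0.3066, 0.0331]
eef_rot: [0.695, 0.719, 0.001, -0.0]
contact_force: [-1.5, 0.6, 6.6]
finger_gap: 0.0192
grasp_force: 61.6
```

Request:
{"method": "servo_tool", "body": {
  "twist": [
    [0,0,0],
    [0,0,0],
    [0,0,0],
    [0,0,0],
    [0,0,0]
  ],
  "offset": [
    [0,0,0],
    [0,0,0],
    [0,0,0],
    [0,0,0],
    [0,0,0]
  ],
  "gripper": [0,0,0,0,0]
}}

```text
clock: 4.2
eef_pos: [0.4627, 0.3066, 0.033]
eef_rot: [0.695, 0.719, 0.001, -0.0]
contact_force: [-1.4, 0.6, 6.4]
finger_gap: 0.0189
grasp_force: 61.6
```

```bash
python3 - <<'E'
from meas import *
s=ctrl.read_state();print(s['eef_pos'],s['finger_gap'],s['grasp_force'],s['contact_force'],s['wrist_torque'],R.from_quat(s['eef_rot']).as_matrix())
E
```

```text
[0.46273342 0.30658294 0.03303963] 0.018861134876249887 61.59185528755188 [-1.41773782  0.61412621  6.39013674] [-0.12877167  0.31200868 -0.02789571] [[-3.43683381e-02  9.99409141e-01  4.32079372e-04]
 [ 9.99408583e-01  3.43678190e-02  1.15634136e-03]
 [ 1.14080850e-03  4.71565363e-04 -9.99999238e-01]]
```

Request:
{"method": "servo_tool", "body": {
  "twist": [
    [0,0,0],
    [0,0,-2],
    [0,0,0],
    [0,0,0],
    [0,0,0]
  ],
  "offset": [
    [0,0,-1.3],
    [0,0,0],
    [-2,-0.4,0],
    [-3,0,0],
    [-3,0,0]
  ],
  "gripper": [0,0,0,0,0]
}}

```text
clock: 4.62
eef_pos: [0.4634, 0.2257, 0.0449]
eef_rot: [0.681, 0.732, -0.0, -0.0]
contact_force: [0.2, -0.1, -2.0]
finger_gap: 0.0194
grasp_force: 60.6
```

Request:
{"method": "servo_tool", "body": {
  "twist": [
    [0,0,0],
    [0,0,0],
    [0,0,0],
    [0,0,0]
  ],
  "offset": [
    [-2,0,0],
    [0,0,0],
    [0,0,0],
    [0,0,0]
  ],
  "gripper": [0,0,0,0]
}}

```text
clock: 4.95
eef_pos: [0.4654, 0.2066, 0.0452]
eef_rot: [0.682, 0.731, 0.0, -0.0]
contact_force: [-0.2, 0.5, -1.2]
finger_gap: 0.019
grasp_force: 60.6
```

```bash
python3 - <<'E'
from meas import *
s=ctrl.read_state();print(s['eef_pos'],s['contact_force'],s['wrist_torque'],R.from_quat(s['eef_rot']).as_matrix().round(4))
a=cap('scene');b=cap('top');print(proj(a,[.479,.07,.02]),proj(b,[.479,.07,.02]))
im=np.zeros((600,800,3),np.uint8)
im[:300,:480]=cv2.resize(a['img'][190:260,230:342],(480,300),interpolation=3)
im[300:,:640]=cv2.resize(b['img'][215:290,200:360],(640,300),interpolation=3)
cv2.imwrite('pics/c1.png',im[:,:,::-1])
E
```

```text
[0.4653801  0.20657033 0.04515399] [-0.15523768  0.49250098 -1.17561675] [ 0.15421088 -0.01454721  0.03239337] [[-6.940e-02  9.976e-01 -1.000e-04]
 [ 9.976e-01  6.940e-02  5.000e-04]
 [ 5.000e-04 -1.000e-04 -1.000e+00]]
[[289.51118399 223.81590597]] [[295.29573475 249.89597908]]
```

View pics/c1.png

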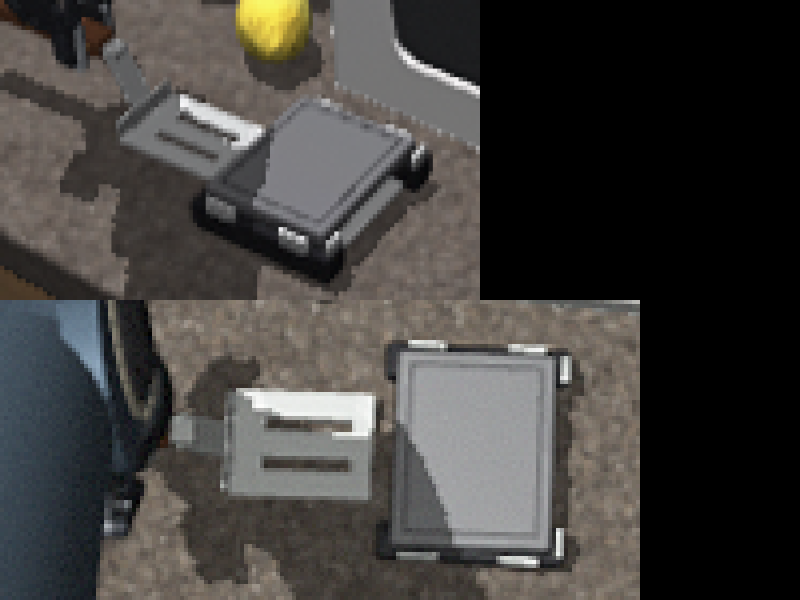

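The blade is level, parallel to the stone and just short of it (top view: blade tip (373,447), stone edge (393,447) in the crop). Computing the residual offset.

```bash
python3 - <<'E'
from meas import *
np.set_printoptions(suppress=True,precision=1)
c=cap('top');q=lambda P:np.array([(200+x/4,215+(y-300)/4) for x,y in P])
print(ray(c,q([(376,395),(371,500),(230,490),(236,390)]),.015)*1000)
print(ray(c,q([(397,350),(553,353),(551,550),(390,545)]),.036)*1000)
E
```

```text
[[504.6  76.1  15. ]
 [444.8  72.   15. ]
 [441.9 152.2  15. ]
 [498.9 156.2  15. ]]
[[528.6  66.2  36. ]
 [536.4 -21.7  36. ]
 [426.5 -31.4  36. ]
 [419.7  57.7  36. ]]
```

Request:
{"method": "servo_tool", "body": {
  "twist": [
    [0,0,-0.7],
    [0,0,0],
    [0,0,0],
    [0,0,0],
    [0,0,0]
  ],
  "offset": [
    [0,-0.3,0],
    [-2,0,0],
    [-2,0,0],
    [-2,0,0],
    [-1.5,0,0]
  ],
  "gripper": [0,0,0,0,0]
}}

```text
clock: 5.52
eef_pos: [0.4682, 0.13, 0.0452]
eef_rot: [0.677, 0.736, -0.0, 0.0]
contact_force: [0.1, -0.7, -1.4]
finger_gap: 0.019
grasp_force: 60.6
```

Request:
{"method": "servo_tool", "body": {
  "twist": [
    [0,0,0],
    [0,0,0],
    [0,0,0],
    [0,0,0]
  ],
  "offset": [
    [-0.8,0,0],
    [0,0,0],
    [0,0,0],
    [0,0,0]
  ],
  "gripper": [0,0,0,0]
}}

```text
clock: 5.85
eef_pos: [0.4691, 0.1244, 0.0453]
eef_rot: [0.677, 0.736, 0.0, -0.0]
contact_force: [0.6, 0.4, -1.9]
finger_gap: 0.0192
grasp_force: 60.6
```

Request:
{"method": "servo_tool", "body": {
  "twist": [
    [0,0,0],
    [0,0,0],
    [0,0,0],
    [0,0,0]
  ],
  "offset": [
    [-0.3,0,0],
    [0,0,0],
    [0,0,0],
    [0,0,0]
  ],
  "gripper": [0,0,0,0]
}}

```text
clock: 6.18
eef_pos: [0.4694, 0.1204, 0.0452]
eef_rot: [0.678, 0.735, 0.0, -0.0]
contact_force: [-0.0, 0.3, -1.4]
finger_gap: 0.0191
grasp_force: 60.6
```

```bash
python3 - <<'E'
from meas import *
s=ctrl.read_state();print(s['eef_pos'],s['contact_force'],s['wrist_torque'],R.from_quat(s['eef_rot']).as_matrix().round(4))
a=cap('scene');b=cap('top')
im=np.zeros((600,800,3),np.uint8)
im[:300,:480]=cv2.resize(a['img'][190:260,230:342],(480,300),interpolation=3)
im[300:,:640]=cv2.resize(b['img'][215:290,200:360],(640,300),interpolation=3)
cv2.imwrite('pics/c2.png',im[:,:,::-1])
E
```

```text
[0.4693548  0.12037551 0.04524223] [-0.01710728  0.28486053 -1.36727795] [0.10669485 0.0018827  0.04540326] [[-8.180e-02  9.967e-01 -1.000e-04]
 [ 9.967e-01  8.180e-02  2.000e-04]
 [ 2.000e-04 -1.000e-04 -1.000e+00]]
```

View pics/c2.png

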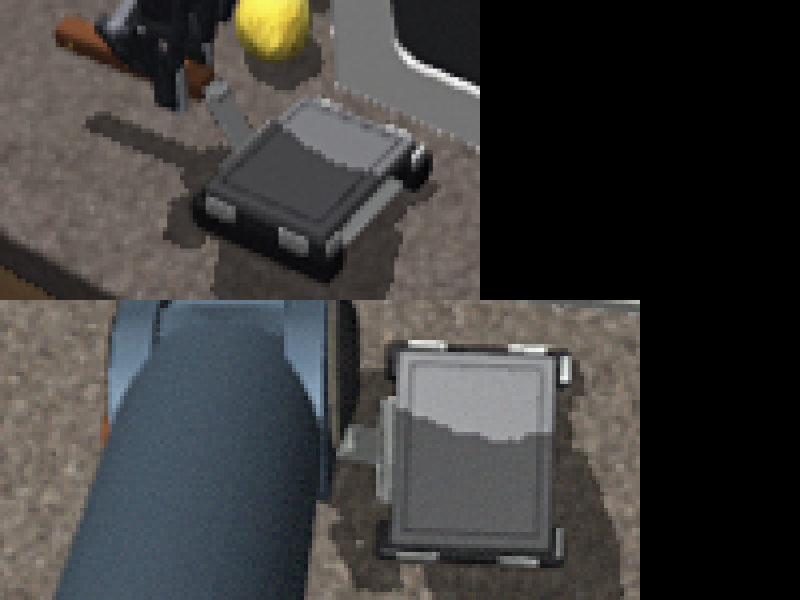

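The heel now stands just behind the stone (crop columns 378–392, stone edge 393), lateral position centred, no contact yet. Creeping on.

Request:
{"method": "servo_tool", "body": {
  "twist": [
    [0,0,0],
    [0,0,0],
    [0,0,0]
  ],
  "offset": [
    [-0.15,0,0],
    [0,0,0],
    [0,0,0]
  ],
  "gripper": [0,0,0]
}}

```text
clock: 6.53
eef_pos: [0.4696, 0.1184, 0.0453]
eef_rot: [0.678, 0.735, 0.0, -0.0]
contact_force: [0.0, -0.5, -1.2]
finger_gap: 0.0187
grasp_force: 60.6
```

Request:
{"method": "servo_tool", "body": {
  "twist": [
    [0,0,0],
    [0,0,0],
    [0,0,0]
  ],
  "offset": [
    [-0.15,0,0],
    [0,0,0],
    [0,0,0]
  ],
  "gripper": [0,0,0]
}}

```text
clock: 6.78
eef_pos: [0.4697, 0.1169, 0.0453]
eef_rot: [0.678, 0.735, 0.0, -0.0]
contact_force: [-0.1, 0.5, -1.6]
finger_gap: 0.0189
grasp_force: 60.6
```

```bash
python3 -c "
from h import *
s=ctrl.read_state();print(s['eef_pos'],s['contact_force'],s['wrist_torque'])"
```

```text
[0.4696736  0.1168808  0.04527644] [-0.09540219  0.54235794 -1.62915286] [ 0.13122779 -0.03017727 -0.03982774]
```

Request:
{"method": "servo_tool", "body": {
  "twist": [
    [0,0,0],
    [0,0,0],
    [0,0,0]
  ],
  "offset": [
    [-0.15,0,0],
    [0,0,0],
    [0,0,0]
  ],
  "gripper": [0,0,0]
}}

```text
clock: 7.03
eef_pos: [0.4698, 0.1154, 0.0453]
eef_rot: [0.678, 0.735, 0.0, -0.0]
contact_force: [-0.0, -0.3, -1.7]
finger_gap: 0.019
grasp_force: 60.6
```

Request:
{"method": "servo_tool", "body": {
  "twist": [
    [0,0,0],
    [0,0,0],
    [0,0,0]
  ],
  "offset": [
    [-0.1,0,0],
    [0,0,0],
    [0,0,0]
  ],
  "gripper": [0,0,0]
}}

```text
clock: 7.28
eef_pos: [0.4699, 0.1146, 0.0453]
eef_rot: [0.678, 0.735, 0.0, -0.0]
contact_force: [0.6, 0.7, -1.9]
finger_gap: 0.0189
grasp_force: 60.7
```

Request:
{"method": "servo_tool", "body": {
  "twist": [
    [0,0,0],
    [0,0,0],
    [0,0,0]
  ],
  "offset": [
    [-0.1,0,0],
    [0,0,0],
    [0,0,0]
  ],
  "gripper": [0,0,0]
}}

```text
clock: 7.53
eef_pos: [0.4699, 0.1138, 0.0453]
eef_rot: [0.678, 0.735, 0.0, -0.0]
contact_force: [-1.2, 1.7, -1.2]
finger_gap: 0.0189
grasp_force: 60.7
```

Request:
{"method": "servo_tool", "body": {
  "twist": [
    [0,0,0],
    [0,0,0],
    [0,0,0]
  ],
  "offset": [
    [-0.1,0,0],
    [0,0,0],
    [0,0,0]
  ],
  "gripper": [0,0,0]
}}

```text
clock: 7.78
eef_pos: [0.47, 0.1126, 0.0453]
eef_rot: [0.678, 0.735, 0.0, -0.0]
contact_force: [-0.4, 2.0, -0.6]
finger_gap: 0.0187
grasp_force: 60.7
```

```bash
python3 -c "
from h import *
b=cap('top');s=ctrl.read_state();print(s['eef_pos'],s['contact_force'],s['wrist_torque'])
i=b['img'].astype(int)
for r in (238,242,244,246,258,262,270): print(r,i[r,292:303].sum(1)//3)"
```

```text
[0.46995807 0.11262013 0.04528965] [-0.84966329  1.77150411 -0.76713938] [ 0.55319874  0.07375049 -0.0395151 ]
238 [ 30  23  49  63  63  60  50  68 136 165 137]
242 [ 22  35  49  58  70  59 128  91  72 110  95]
244 [ 27  51  61  70  61  43 125  93  77  88  76]
246 [ 79  73  63  62  62  59 122  99  81  91  69]
258 [52 55 58 58 61 91 89 78 87 84 76]
262 [58 65 77 73 57 91 84 79 89 81 75]
270 [60 58 48 33 21 30 41 82 94 74 77]
```

Contact with the heel is felt (≈2 N). Lifting straight up.

Request:
{"method": "servo_tool", "body": {
  "twist": [
    [0,0,0],
    [0,0,0],
    [0,0,0],
    [0,0,0],
    [0,0,0]
  ],
  "offset": [
    [0.05,0,-0.6],
    [0,0,-0.2],
    [0,0,-0.2],
    [0,0,-0.2],
    [0,0,-0.2]
  ],
  "gripper": [0,0,0,0,0]
}}

```text
clock: 8.25
eef_pos: [0.4696, 0.1128, 0.0593]
eef_rot: [0.678, 0.735, -0.0, -0.0]
contact_force: [-0.6, -0.3, -3.8]
finger_gap: 0.0189
grasp_force: 60.3
```

Request:
{"method": "servo_tool", "body": {
  "twist": [
    [0,0,0],
    [0,0,0],
    [0,0,0],
    [0,0,0],
    [0,0,0]
  ],
  "offset": [
    [0,0,-0.3],
    [0,0,-0.5],
    [0,0,-0.7],
    [0,0,-0.5],
    [0,0,0]
  ],
  "gripper": [0,0,0,0,0]
}}

```text
clock: 8.67
eef_pos: [0.4709, 0.1133, 0.0806]
eef_rot: [0.678, 0.735, 0.001, 0.001]
contact_force: [-0.2, 1.0, -4.1]
finger_gap: 0.0188
grasp_force: 60.3
```

```bash
python3 - <<'E'
from meas import *
np.set_printoptions(suppress=True,precision=4)
s=ctrl.read_state();print(s['eef_pos'],s['contact_force'],s['wrist_torque'],R.from_quat(s['eef_rot']).as_matrix().round(4))
a=cap('scene');b=cap('top')
im=np.zeros((600,800,3),np.uint8)
im[:300,:480]=cv2.resize(a['img'][190:260,230:342],(480,300),interpolation=3)
im[300:,:640]=cv2.resize(b['img'][215:290,200:360],(640,300),interpolation=3)
cv2.imwrite('pics/c3.png',im[:,:,::-1])
E
```

```text
[0.4709 0.1133 0.0806] [-0.193   0.9509 -4.0743] [ 0.3427  0.0222 -0.0199] [[-0.0812  0.9967  0.0025]
 [ 0.9967  0.0812  0.001 ]
 [ 0.0008  0.0025 -1.    ]]
```

View pics/c3.png

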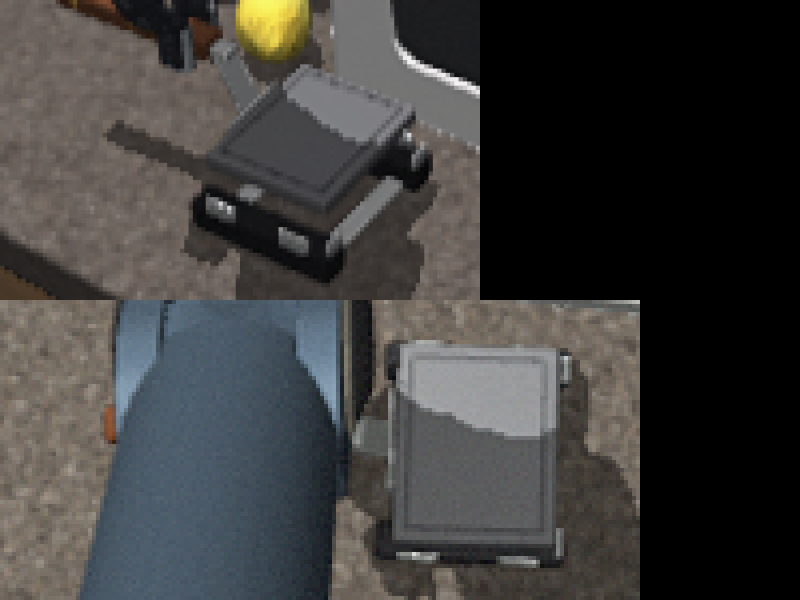

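Stone is off the stand, level, seated at the heel. Top-view crop corners: (400,342),(562,348),(556,545),(393,540). Refining frame edges by column profiles.

```bash
python3 - <<'E'
from meas import *
np.set_printoptions(suppress=True,precision=1,linewidth=160)
c=cap('top');q=lambda P:np.array([(200+x/4,215+(y-300)/4) for x,y in P])
P=ray(c,q([(400,342),(562,348),(556,545),(393,540)]),.0626)*1000;print(P,P.mean(0))
i=c['img'].astype(int).max(2)
for col in (412,420,430,440,450): print(col,'U',i[228:252,col],'L',i[272:302,col])
E
```

```text
[[529.3  63.9  62.6]
 [535.6 -25.5  62.6]
 [427.8 -32.7  62.6]
 [421.   55.4  62.6]] [478.4  15.3  62.6]
412 U [121 115 101  94 105 100 192 168  85  42  28  50  59  53  53  60  58  63  35 101 245 251 248 247] L [248 247 247 247 246 246 244 246 248 255 176  64  59  57  58  57  60  51  53  66  43 146 246 254 222 129 107 124 147 123]
420 U [126 112 111 111 111 121 114 225 159  68  27  42  54  61  58  55  56  61  46  23 137 193 244 248] L [246 247 247 246 246 246 247 246 246 249 255 163  54  61  55  57  57  59  42  52  48  85 162 246 252 183  94 100 104 102]
430 U [112 105 122 118 109 118 118 103 224 156  67  30  26  51  54  53  54  55  56  44  20 142 247 250] L [247 247 246 247 246 247 245 247 245 248 249 250 149  52  53  54  55  55  56  40  53  49  81 160 246 255 185 109 110 112]
440 U [128 130 138 121 115 113 109 119  92 216 137  60  34  46  54  52  48  55  53  55  40   9 148 247] L [246 246 246 247 247 247 247 247 247 245 247 250 251 154  50  52  54  52  55  59  41  54  43  72 154 246 255 175 104 110]
450 U [113 123 110  99 102 112 102 102 108  88 212 135  59  29  44  58  48  49  54  53  56  31  19 149] L [247 247 247 247 246 247 247 247 246 247 247 247 249 231 121  52  54  55  54  57  55  43  50  42  91 155 245 255 172  67]
```

```bash
cat > fr.py <<'E'
from meas import *
def frame(c):
    cols=np.array([412,420,430,440,450.])
    U=ray(c,np.c_[cols,[247.17,248.23,248.97,249.91,250.9]],.016)*1000
    L=ray(c,np.c_[cols,[282.12,283.06,283.99,285.02,285.78]],.04)*1000
    pu=np.polyfit(U[:,1],U[:,0],1);pl=np.polyfit(L[:,1],L[:,0],1)
    return pu,pl
def stone(c,z,roi,thr=22):
    i=c['img'].astype(int)
    return i
E
python3 - <<'E'
from fr import *
np.set_printoptions(suppress=True,precision=2,linewidth=160)
c=cap('top');pu,pl=frame(c)
print(np.degrees(np.arctan([pu[0],pl[0]])),np.polyval(pu,-180),np.polyval(pl,-180),np.polyval(pu,-240),np.polyval(pl,-240))
i=c['img'].astype(int).max(2)
for col in (405,440): print(col,i[225:250,col])
for row in (243,246,250,260): print(row,i[row,395:420],i[row,448:475])
print(ray(c,[[406,290],[406,240]],.04)*1000)
E
```

```text
[-0.7  -0.68] 513.7517038157267 433.37307043637685 514.4885205688576 434.08537894152687
405 [111 115 132 135 124 122 116 134  94  62  37  69 155 206 253 255 255 252 252 254 254 252 246 247 247]
440 [ 91  96 116 126 129 140 126 114 114 109 114  97 217 138  60  39  37  50  50  50  55  57  56  39  11]
243 [ 89  97 113 110 144 225 244 244 244 244 252 170   7  52  56  58  57  58  54  55  58  59  56  56  59] [ 50  54  53  46  49  45  51  42  45  47  35  25  27  24  54 147 205 211 167 159 187 122  25  19  28  29  27]
246 [126 129 127 107 135 224 244 244 244 246 252 170  32  14   0  19  21  32  24  32  34  25  27  34  40] [ 51  53  51  52  50  52  47  48  49  55  50  38  49  42  53 184 227 224 226 230 159  58  39  48  51  50  50]
250 [110 123 143 113 213 248 248 248 247 247 247 248 247 248 247 247 246 248 248 249 249 249 249 250 251] [ 28  35  23  11  10  19  32  27  23  26  22  29  41  43  61 207 227 223 225 232 146  45  50  56  46  53  53]
260 [115 115 105 145 242 250 248 247 247 247 247 246 247 247 246 246 247 247 246 247 247 248 247 247 247] [246 246 247 246 247 247 247 246 249 255 176  34  47  64  84 209 229 220 222 228 189 238 248 246 247 247 246]
[[ 415.25 -183.18   40.  ]
 [ 525.61 -175.37   40.  ]]
```

Request:
{"method": "servo_tool", "body": {
  "twist": [
    [0,0,3.9],
    [0,0,0],
    [0,0,0],
    [0,0,0],
    [0,0,0]
  ],
  "offset": [
    [-0.5,0,0],
    [-1,0,0],
    [-1.5,0,0],
    [-2,0,0],
    [-2,0,0]
  ],
  "gripper": [0,0,0,0,0]
}}

```text
clock: 9.28
eef_pos: [0.4709, 0.042, 0.079]
eef_rot: [0.702, 0.713, -0.0, -0.0]
contact_force: [-0.3, 0.2, -5.0]
finger_gap: 0.0186
grasp_force: 60.2
```

Request:
{"method": "servo_tool", "body": {
  "twist": [
    [0,0,0],
    [0,0,0],
    [0,0,0],
    [0,0,0],
    [0,0,0]
  ],
  "offset": [
    [-1.5,0,0],
    [-1,0,0],
    [-0.5,0,0],
    [0,0,0],
    [0,0,0]
  ],
  "gripper": [0,0,0,0,0]
}}

```text
clock: 9.7
eef_pos: [0.4716, 0.0135, 0.0792]
eef_rot: [0.702, 0.712, 0.0, -0.0]
contact_force: [-0.1, 0.6, -4.5]
finger_gap: 0.0194
grasp_force: 60.2
```

```bash
python3 - <<'E'
from fr import *
np.set_printoptions(suppress=True,precision=2,linewidth=180)
c=cap('top')
s=ctrl.read_state();print(s['eef_pos'],s['contact_force'],R.from_quat(s['eef_rot']).as_matrix().round(4).tolist())
i=c['img'].astype(int).max(2)
b=c['img'].astype(int); cool=(b[...,2]>=b[...,0])
print(proj(c,np.array([[475,-95,62.6]])/1000))
cv2.imwrite('pics/c4.png',cv2.resize(c['img'][210:310,320:490],(800,471),interpolation=0)[:,:,::-1])
E
```

```text
[0.47 0.01 0.08] [ 0.01 -0.09 -4.81] [[-0.0146, 0.9999, -0.0002], [0.9999, 0.0146, 0.0006], [0.0006, -0.0002, -1.0]]
[[369.48 257.66]]
```

View pics/c4.png

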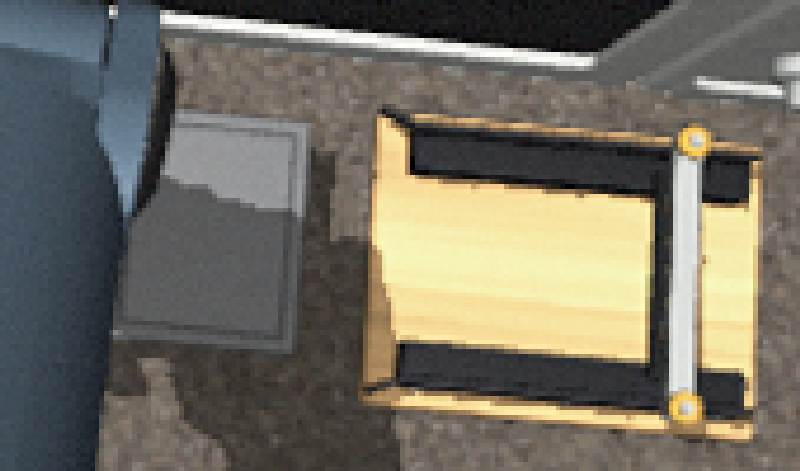

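The stone's front edge in the crop runs (311,127)–(291,352), and the frame mouth starts at column ~405. The arm hides the stone's back. Fitting the stone's visible edges by profile.

```bash
python3 - <<'E'
from fr import *
np.set_printoptions(suppress=True,precision=2,linewidth=180)
c=cap('top');b=c['img'].astype(int)
d=b[...,0]-b[...,2]   # warm worktop positive, stone negative
g=cv2.GaussianBlur(d.astype(np.float32),(3,3),0)
def cross(v,x0,rev=False):
    # first crossing from stone(neg) to warm, threshold 4
    for k in range(len(v)-1):
        if v[k]<5<=v[k+1]: return x0+k+(5-v[k])/(v[k+1]-v[k])
for r in range(240,284,6): print(r,d[r,378:392])
F=[(cross(g[r,374:396],374),r) for r in range(240,282,2)]
B=[(k,cross(g[272:292,k],272)) for k in range(352,380,2)]
T=[(k,cross(g[250:225:-1,k],0)) for k in range(358,384,2)]
T=[(k,250-v) for k,v in T if v]
z=.0612
for n,Q in (('F',F),('B',B),('T',T)):
    Q=[q for q in Q if None not in q]
    P=ray(c,Q,z)*1000; x,y=(P[:,0],P[:,1])
    if n=='F': p=np.polyfit(x,y,1);res=y-np.polyval(p,x);ok=abs(res)<2.5;p=np.polyfit(x[ok],y[ok],1);print(n,np.degrees(np.arctan(p[0])),np.polyval(p,474),ok.sum(),res)
    else: p=np.polyfit(y,x,1);res=x-np.polyval(p,y);ok=abs(res)<2.5;p=np.polyfit(y[ok],x[ok],1);print(n,np.degrees(np.arctan(p[0])),np.polyval(p,-85),ok.sum(),res)
E
```

```text
240 [ 1 -1 -3  0 -2 -3 -4  3 15 16 15 20 22 16]
246 [-1 -2 -4 -2  0 -2 -3  5 14  9 13  9  7 19]
252 [-2 -2 -5 -3 -4 -5  0 13 11 11  5  9 20 21]
258 [ 1 -2  1  0 -4 -3  8 10  9  8 14 13 18 19]
264 [-1  0  0 -2 -1 -2  5 15 12  8 12  9  8 10]
270 [-1 -3 -1 -2 -1  2 10 16 13 12 10 11 13 13]
276 [-3  2 -1 -3 -1  8  7  6  6  8 11 13  8  9]
282 [-1 -3 -4 -2  2 11 13 11  9  8 10 12  8  9]
F 0.33180352544272984 -127.16228041140965 21 [ 0.87 -0.08 -0.41  0.09 -0.21 -0.28  0.27 -0.07 -0.27  0.02 -0.67  0.24 -0.13  0.04  0.16 -0.13  0.27  0.49  0.01 -0.02 -0.2 ]
B -0.27134617293698715 417.9284855313835 14 [-0.   -0.29  0.17  0.24 -0.07 -0.63  0.14  0.59  0.   -0.06  0.11  0.19 -0.09 -0.29]
T -0.031247420350838075 527.3646157889684 13 [-0.44  0.17  0.3  -0.27  0.11 -0.02  0.11  0.21  0.17  0.02 -0.21  0.07 -0.22]
```

Request:
{"method": "servo_tool", "body": {
  "twist": [
    [0,0,-0.4],
    [0,0,0],
    [0,0,0],
    [0,0,0],
    [0,0,0]
  ],
  "offset": [
    [0,-0.13,0.57],
    [0,0,0],
    [-1,0,0],
    [-1,-0.02,0],
    [-1,-0.02,0]
  ],
  "gripper": [0,0,0,0,0]
}}

```text
clock: 10.22
eef_pos: [0.4706, -0.0182, 0.0736]
eef_rot: [0.7, 0.714, -0.0, 0.0]
contact_force: [-0.8, 0.6, -4.2]
finger_gap: 0.0188
grasp_force: 60.3
```

Request:
{"method": "servo_tool", "body": {
  "twist": [
    [0,0,0],
    [0,0,0],
    [0,0,0],
    [0,0,0],
    [0,0,0]
  ],
  "offset": [
    [-0.5,0,0],
    [-0.5,-0.01,0],
    [-0.5,0,0],
    [-0.5,-0.01,0],
    [0,0,0]
  ],
  "gripper": [0,0,0,0,0]
}}

```text
clock: 10.63
eef_pos: [0.4707, -0.0382, 0.0736]
eef_rot: [0.701, 0.714, -0.0, 0.0]
contact_force: [0.3, 0.1, -3.9]
finger_gap: 0.0193
grasp_force: 60.2
```

Request:
{"method": "servo_tool", "body": {
  "twist": [
    [0,0,0],
    [0,0,0],
    [0,0,0]
  ],
  "offset": [
    [-0.5,-0.01,0],
    [-0.5,0,0],
    [0,0,0]
  ],
  "gripper": [0,0,0]
}}

```text
clock: 10.88
eef_pos: [0.4709, -0.0481, 0.0736]
eef_rot: [0.7, 0.714, -0.0, 0.0]
contact_force: [0.4, -0.9, -4.1]
finger_gap: 0.0193
grasp_force: 60.2
```

```bash
python3 - <<'E'
from fr import *
c=cap('top');a=cap('scene');np.set_printoptions(suppress=True,precision=4)
s=ctrl.read_state();print(s['eef_pos'],s['contact_force'],s['wrist_torque'],R.from_quat(s['eef_rot']).as_matrix().round(4).tolist())
print(ray(c,[[458.2,260],[457.8,272]],.05))
im=np.zeros((600,800,3),np.uint8)
im[:300,:560]=cv2.resize(a['img'][225:315,290:458],(560,300),interpolation=3)
im[300:,:540]=cv2.resize(c['img'][215:310,320:491],(540,300),interpolation=3)
cv2.imwrite('pics/c5.png',im[:,:,::-1])
E
```

```text
[ 0.4709 -0.0471  0.0736] [-0.7484  0.3076 -4.4828] [ 0.3631 -0.0057  0.0005] [[-0.0198, 0.9998, -0.0], [0.9998, 0.0198, 0.0001], [0.0001, -0.0, -1.0]]
[[ 0.4922 -0.2915  0.05  ]
 [ 0.4658 -0.292   0.05  ]]
```

View pics/c5.png

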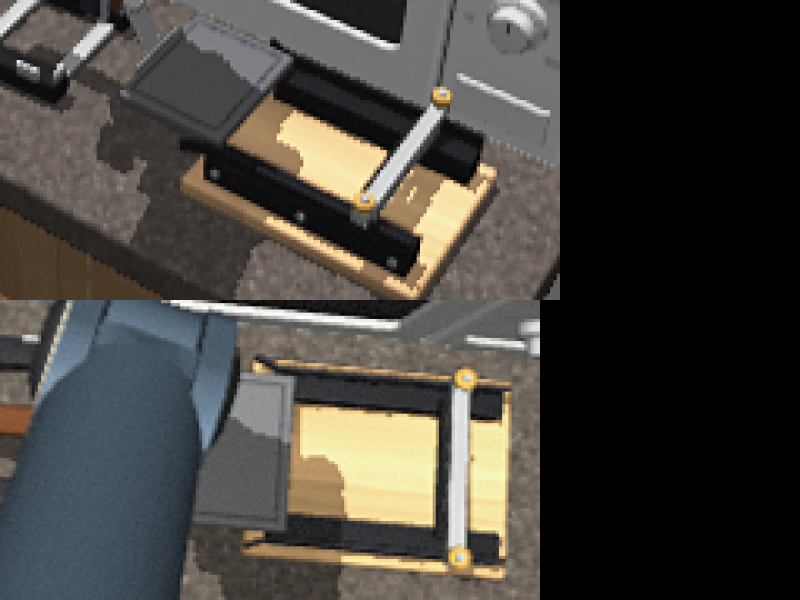

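The stone's front is inside the mouth with both cheeks clear (crop front edge column ≈292) and no contact force. That is one picture over the ten allowed, so I'll view no more and go on by force and numbers alone.

Request:
{"method": "servo_tool", "body": {
  "twist": [
    [0,0,0],
    [0,0,0],
    [0,0,0],
    [0,0,0],
    [0,0,0]
  ],
  "offset": [
    [-0.6,-0.01,0],
    [-0.6,0,0],
    [-0.6,-0.01,0],
    [-0.6,0,0],
    [-0.6,-0.01,0]
  ],
  "gripper": [0,0,0,0,0]
}}

```text
clock: 11.4
eef_pos: [0.4711, -0.0778, 0.0736]
eef_rot: [0.7, 0.714, -0.0, 0.0]
contact_force: [0.3, 0.0, -4.2]
finger_gap: 0.0191
grasp_force: 60.2
```

```bash
python3 -c "
from h import *
s=ctrl.read_state();print(s['eef_pos'],s['contact_force'],s['wrist_torque'])"
```

```text
[ 0.47113313 -0.07782876  0.0735648 ] [ 0.28255655  0.0224146  -4.15765017] [0.29833226 0.00803764 0.01523745]
```

Request:
{"method": "servo_tool", "body": {
  "twist": [
    [0,0,0],
    [0,0,0],
    [0,0,0],
    [0,0,0],
    [0,0,0]
  ],
  "offset": [
    [-0.6,-0.01,0],
    [-0.6,0,0],
    [-0.6,-0.01,0],
    [-0.6,0,0],
    [-0.6,-0.01,0]
  ],
  "gripper": [0,0,0,0,0]
}}

```text
clock: 11.82
eef_pos: [0.4715, -0.1076, 0.0735]
eef_rot: [0.7, 0.714, -0.0, -0.0]
contact_force: [-0.3, -0.1, -4.3]
finger_gap: 0.0192
grasp_force: 60.2
```

Request:
{"method": "servo_tool", "body": {
  "twist": [
    [0,0,0],
    [0,0,0],
    [0,0,0],
    [0,0,0],
    [0,0,0]
  ],
  "offset": [
    [-0.6,-0.01,0],
    [-0.6,0,0],
    [-0.6,-0.01,0],
    [-0.5,0,0],
    [0,0,0]
  ],
  "gripper": [0,0,0,0,0]
}}

```text
clock: 12.23
eef_pos: [0.4717, -0.1314, 0.0736]
eef_rot: [0.701, 0.714, -0.0, 0.0]
contact_force: [-0.1, -0.3, -5.0]
finger_gap: 0.019
grasp_force: 60.2
```

```bash
cat > st.py <<'E'
from fr import *
# stone front edge vs pad by top view, stone top at given z
c=cap('top');np.set_printoptions(suppress=True,precision=3,linewidth=200)
s=ctrl.read_state();print(s['eef_pos'],s['contact_force'],s['wrist_torque'],s['grasp_force'])
b=c['img'].astype(int)
for r in (258,262,266): print(r,'R',b[r,436:468,0],'B',b[r,436:468,2])
E
python3 st.py
```

```text
[ 0.472 -0.131  0.074] [ 0.288 -0.089 -3.916] [ 0.41  -0.006  0.005] 60.244338512420654
258 R [104 111 108 108 106 109 109  87  54 118 115 122 139 134 156 167 238 248 247 246 248 255 177  34  46  32  53 200 229 219 219 224] B [141 154 150 148 146 149 152 125  68 120 117 123 143 139 107  91 147 165 168 166 165 168 101  38  47  34  52 201 227 220 220 228]
262 R [104 120 118 117 116 100  69  77 101 136 105 128 148 122 154 240 249 247 247 246 250 235 132  24  43  53  93 206 225 219 219 221] B [140 162 161 159 159 138  84  78 102 141 108 131 153 122  95 149 171 169 173 168 172 151  81  30  48  48  90 205 225 220 219 226]
266 R [113 131 132 109  86  88  90  85  85  79  56  73  81  84 162 244 250 248 248 246 250 236 128  27  34  71  90 207 225 220 220 213] B [150 174 178 146 101  86  88  86  87  81  59  75  87  75  88 161 182 182 180 176 180 155  79  32  38  53  85 208 224 221 222 207]
```

Request:
{"method": "servo_tool", "body": {
  "twist": [
    [0,0,0],
    [0,0,0],
    [0,0,0],
    [0,0,0],
    [0,0,0]
  ],
  "offset": [
    [-0.5,-0.01,0],
    [-0.4,0,0],
    [-0.3,-0.01,0],
    [-0.2,0,0],
    [0,0,0]
  ],
  "gripper": [0,0,0,0,0]
}}

```text
clock: 12.7
eef_pos: [0.4718, -0.1446, 0.0736]
eef_rot: [0.7, 0.714, -0.0, 0.0]
contact_force: [0.3, 0.7, -3.7]
finger_gap: 0.0193
grasp_force: 60.2
```

Request:
{"method": "servo_tool", "body": {
  "twist": [
    [0,0,0],
    [0,0,0],
    [0,0,0]
  ],
  "offset": [
    [-0.1,0,0],
    [0,0,0],
    [0,0,0]
  ],
  "gripper": [0,0,0]
}}

```text
clock: 12.95
eef_pos: [0.4718, -0.1448, 0.0735]
eef_rot: [0.7, 0.714, 0.0, -0.0]
contact_force: [-0.4, 0.3, -4.1]
finger_gap: 0.0192
grasp_force: 60.2
```

```bash
python3 st.py
```

```text
[ 0.472 -0.145  0.074] [-0.565  0.453 -4.332] [ 0.356  0.037 -0.015] 60.23398518562317
258 R [ 60  60  57  61  57  57  57  44  85 101 108 110 102 103 107 104 111  68 105 116 155 250 182  27  41  38  58 199 228 219 219 225] B [ 85  82  82  84  77  78  74  62 118 141 147 148 146 141 146 144 151  95 110 124  99 154 105  35  46  39  59 198 229 218 220 228]
262 R [ 62  63  59  55  52  50  52  45  66 102 116 111 112 113 109  82  83 124 138 125 162 208 128  27  42  51  89 207 227 219 220 223] B [ 85  87  82  78  76  71  68  64  93 143 157 153 152 156 155 110  86 123 141 134 108 123  81  35  46  47  87 206 227 218 221 227]
266 R [ 63  56  58  59  51  50  45  40  69 114 127 126 118  87  75  85  64  75  81  90 163 215 130  31  44  67  90 207 227 219 221 215] B [ 85  76  79  78  70  69  63  57  92 155 171 168 163 114  82  88  64  75  82  82  95 133  81  36  49  52  86 210 226 221 223 211]
```

Request:
{"method": "servo_tool", "body": {
  "twist": [
    [0,0,0],
    [0,0,0],
    [0,0,0]
  ],
  "offset": [
    [-0.2,0,0],
    [0,0,0],
    [0,0,0]
  ],
  "gripper": [0,0,0]
}}

```text
clock: 13.25
eef_pos: [0.4719, -0.1471, 0.0736]
eef_rot: [0.7, 0.714, 0.0, 0.0]
contact_force: [0.1, 0.3, -5.5]
finger_gap: 0.0191
grasp_force: 60.2
```

Request:
{"method": "servo_tool", "body": {
  "twist": [
    [0,0,0],
    [0,0,0],
    [0,0,0]
  ],
  "offset": [
    [-0.1,0,0],
    [0,0,0],
    [0,0,0]
  ],
  "gripper": [0,0,0]
}}

```text
clock: 13.5
eef_pos: [0.4719, -0.148, 0.0736]
eef_rot: [0.7, 0.714, 0.0, -0.0]
contact_force: [-0.0, 0.6, -4.2]
finger_gap: 0.0188
grasp_force: 60.2
```

```bash
python3 st.py
```

```text
[ 0.472 -0.148  0.074] [ 0.259 -0.607 -4.864] [ 0.35   0.008 -0.008] 60.23472547531128
258 R [ 61  62  64  60  59  60  55  55  55  45  91 105 105 108 106 107 106 101 102  82  91 121  74  37  41  44  55 202 225 219 220 227] B [ 88  86  87  82  81  80  79  75  75  64 122 145 148 149 143 144 146 143 144 114 100  91  51  43  43  43  57 201 228 219 220 230]
262 R [ 63  64  62  63  62  60  53  52  51  44  69 108 112 113 111 110 111  91  84 130 144 103  37  32  43  51  93 207 225 220 220 221] B [ 87  87  84  86  83  82  73  72  68  59  97 145 157 153 151 151 155 125  91 132 146  99  23  38  45  47  92 208 224 219 222 225]
266 R [ 60  61  62  60  49  59  53  53  51  35  68 115 125 121 122  92  82  73  71  81  81 103  56  36  46  66  91 204 227 220 221 212] B [ 84  86  82  84  77  78  74  71  70  56  95 154 170 166 166 122  86  73  72  82  85  73  29  37  49  54  90 206 227 221 222 207]
```

Request:
{"method": "servo_tool", "body": {
  "twist": [
    [0,0,0],
    [0,0,0],
    [0,0,0]
  ],
  "offset": [
    [-0.1,0,0],
    [0,0,0],
    [0,0,0]
  ],
  "gripper": [0,0,0]
}}

```text
clock: 13.8
eef_pos: [0.4719, -0.149, 0.0736]
eef_rot: [0.7, 0.714, 0.0, -0.0]
contact_force: [0.3, 0.6, -4.1]
finger_gap: 0.0191
grasp_force: 60.2
```

Request:
{"method": "servo_tool", "body": {
  "twist": [
    [0,0,0],
    [0,0,0],
    [0,0,0]
  ],
  "offset": [
    [-0.1,0,0],
    [0,0,0],
    [0,0,0]
  ],
  "gripper": [0,0,0]
}}

```text
clock: 14.05
eef_pos: [0.4719, -0.15, 0.0736]
eef_rot: [0.7, 0.714, 0.0, -0.0]
contact_force: [0.4, 0.2, -4.7]
finger_gap: 0.0187
grasp_force: 60.2
```

```bash
python3 st.py
```

```text
[ 0.472 -0.15   0.074] [ 0.428 -0.429 -5.123] [ 0.284  0.058 -0.003] 60.23433208465576
258 R [ 65  68  66  57  62  60  59  56  53  57  48  71 102 107 109 103 105 107 100 102 107  87  42  43  51  46  59 202 226 220 219 224] B [ 89  92  89  84  86  82  84  81  73  76  66  98 139 149 148 145 143 145 140 142 151 107  44  48  55  46  60 202 226 218 220 227]
262 R [ 59  61  64  61  61  58  54  54  49  51  46  54 101 115 115 112 109 108 114  96 129 144  83  35  40  58  87 205 225 220 221 221] B [ 85  85  91  85  86  82  77  77  72  71  66  73 141 159 159 152 152 152 160 119 130 146  86  38  41  52  89 205 225 220 221 224]
266 R [ 65  63  63  62  56  56  59  52  50  52  42  52 108 124 125 123 103  89  66  64  79  82  37  23  40  74  91 208 225 219 220 212] B [ 86  86  88  84  78  76  81  74  74  72  60  73 147 168 167 167 141 102  66  64  79  84  45  21  41  58  84 211 225 220 222 209]
```

Request:
{"method": "servo_tool", "body": {
  "twist": [
    [0,0,0],
    [0,0,0],
    [0,0,0]
  ],
  "offset": [
    [-0.1,0,0],
    [0,0,0],
    [0,0,0]
  ],
  "gripper": [0,0,0]
}}

```text
clock: 14.35
eef_pos: [0.472, -0.1506, 0.0736]
eef_rot: [0.7, 0.714, 0.0, -0.0]
contact_force: [1.1, 1.6, -3.9]
finger_gap: 0.0192
grasp_force: 60.2
```

Request:
{"method": "servo_tool", "body": {
  "twist": [
    [0,0,0],
    [0,0,0],
    [0,0,0]
  ],
  "offset": [
    [0,0,0],
    [0,0,0],
    [0,0,0]
  ],
  "gripper": [0,0,0]
}}

```text
clock: 14.6
eef_pos: [0.472, -0.1507, 0.0736]
eef_rot: [0.7, 0.714, 0.0, -0.0]
contact_force: [0.6, 2.3, -4.5]
finger_gap: 0.0195
grasp_force: 60.2
```

```bash
python3 st.py|head -1
```

```text
[ 0.472 -0.151  0.074] [ 0.458  1.535 -3.392] [ 0.755 -0.057 -0.053] 60.247814655303955
```

Request:
{"method": "servo_tool", "body": {
  "twist": [
    [0,0,0],
    [0,0,0],
    [0,0,0],
    [0,0,0],
    [0,0,0]
  ],
  "offset": [
    [-0.1,0,0],
    [0,0,0],
    [0,0,0],
    [0,0,0],
    [0,0,0]
  ],
  "gripper": [0,0,0,0,0]
}}

```text
clock: 15.07
eef_pos: [0.472, -0.1517, 0.0735]
eef_rot: [0.7, 0.714, 0.0, -0.0]
contact_force: [0.4, 3.1, -3.3]
finger_gap: 0.0186
grasp_force: 60.3
```

```bash
python3 st.py
```

```text
[ 0.472 -0.152  0.074] [ 0.33   2.776 -4.251] [ 1.073 -0.074  0.061] 60.29685974121094
258 R [ 68  68  67  62  63  61  63  60  60  55  50  46  70  98 107 106 103 109 103 102 100 104  70  32  26  45  54 202 225 219 220 225] B [ 89  94  92  87  87  85  84  82  81  77  72  68  93 138 147 145 144 147 145 143 140 145  93  32  20  45  58 203 225 219 221 229]
262 R [ 65  67  58  63  62  62  58  61  54  56  45  52  47 100 116 109 109 109 110 110 100 133 148  89  39  42  86 205 227 221 219 220] B [ 90  91  86  86  86  86  83  82  75  78  66  70  61 137 159 150 150 149 151 151 123 133 149  91  41  41  86 204 228 220 220 224]
266 R [ 68  64  59  63  57  59  58  56  54  62  49  52  42 110 124 122 123 114  91  62  73  86  68  37  19  47  87 208 227 221 219 217] B [ 88  88  85  85  84  82  81  79  74  79  67  64  52 148 167 165 167 160 112  61  72  86  66  39  15  48  86 207 228 221 222 211]
```

Request:
{"method": "servo_tool", "body": {
  "twist": [
    [0,0,0],
    [0,0,0],
    [0,0,0],
    [0,0,0],
    [0,0,0]
  ],
  "offset": [
    [0,0,0.1],
    [0,0,0.1],
    [0,0,0.1],
    [0,0,0],
    [0,0,0]
  ],
  "gripper": [0,0,0,0,0]
}}

```text
clock: 15.53
eef_pos: [0.472, -0.1518, 0.0706]
eef_rot: [0.7, 0.714, 0.0, -0.0]
contact_force: [-0.7, 2.5, -2.2]
finger_gap: 0.0189
grasp_force: 60.7
```

```bash
python3 st.py|head -1
```

```text
[ 0.472 -0.152  0.071] [-0.035  3.464 -2.405] [ 1.081  0.042 -0.052] 60.68568706512451
```

Request:
{"method": "servo_tool", "body": {
  "twist": [
    [0,0,0],
    [0,0,0],
    [0,0,0],
    [0,0,0],
    [0,0,0]
  ],
  "offset": [
    [0,0,0.1],
    [0,0,0.1],
    [0,0,0.1],
    [0,0,0.1],
    [0,0,0]
  ],
  "gripper": [0,0,0,0,0]
}}

```text
clock: 16.0
eef_pos: [0.4723, -0.1518, 0.0666]
eef_rot: [0.7, 0.714, 0.0, 0.0]
contact_force: [0.3, 3.7, 0.2]
finger_gap: 0.019
grasp_force: 60.9
```

```bash
python3 st.py|head -1
```

```text
[ 0.472 -0.152  0.067] [ 0.209  4.843 -0.425] [ 1.231 -0.086 -0.047] 60.860066413879395
```

Request:
{"method": "servo_tool", "body": {
  "twist": [
    [0,0,0],
    [0,0,0],
    [0,0,0],
    [0,0,0],
    [0,0,0]
  ],
  "offset": [
    [0,0,0.2],
    [0,0,0.2],
    [0,0,0],
    [0,0,0],
    [0,0,0]
  ],
  "gripper": [0,0,0,0,0]
}}

```text
clock: 16.47
eef_pos: [0.4721, -0.1521, 0.0625]
eef_rot: [0.7, 0.714, 0.0, 0.0]
contact_force: [0.8, 4.3, -1.8]
finger_gap: 0.0193
grasp_force: 60.6
```

```bash
python3 st.py
```

```text
[ 0.472 -0.152  0.063] [ 0.829  4.343 -2.334] [ 1.121 -0.238 -0.007] 60.54543077945709
258 R [ 62  62  61  57  59  61  54  55  51  51  43  82 105 103 108 102 101 102 101 102  81  90 129  82  30  37  53 198 229 220 221 225] B [ 88  82  83  82  81  83  79  73  72  72  63 115 143 145 147 142 143 139 141 145 115  98 131  83  29  39  52 199 228 218 222 229]
262 R [ 63  64  57  57  55  52  63  56  54  49  45  66 108 109 110 112 110 112  79  83 124 149 132  73  26  37  89 209 225 217 219 222] B [ 86  86  84  83  77  75  83  74  74  71  63  90 145 152 150 152 150 153 113  91 126 152 136  74  28  33  92 205 226 218 219 226]
266 R [ 57  62  55  60  57  57  54  50  50  46  36  69 113 124 118 119  88  83  87  59  68  82  95  59  35  50  88 205 225 223 219 217] B [ 83  86  80  80  80  77  77  73  69  65  52  95 152 165 160 164 116  84  86  60  68  84  96  61  38  50  90 207 225 221 220 213]
```

The stone is down on both ledges with the heel pressing about 4 N through to the pad. Backing off slowly.

Request:
{"method": "servo_tool", "body": {
  "twist": [
    [0,0,0],
    [0,0,0],
    [0,0,0],
    [0,0,0],
    [0,0,0]
  ],
  "offset": [
    [0.05,0,0],
    [0.05,0,0],
    [0.05,0,0],
    [0.05,0,0],
    [0.05,0,0]
  ],
  "gripper": [0,0,0,0,0]
}}

```text
clock: 16.93
eef_pos: [0.4717, -0.1504, 0.0626]
eef_rot: [0.7, 0.714, -0.0, 0.0]
contact_force: [-0.1, -0.6, -1.2]
finger_gap: 0.0188
grasp_force: 60.6
```

Request:
{"method": "servo_tool", "body": {
  "twist": [
    [0,0,0],
    [0,0,0],
    [0,0,0],
    [0,0,0],
    [0,0,0]
  ],
  "offset": [
    [0.05,0,0],
    [0.1,0,0],
    [0.1,0,0],
    [0.1,0,0],
    [0.1,0,0]
  ],
  "gripper": [0,0,0,0,0]
}}

```text
clock: 17.35
eef_pos: [0.4719, -0.145, 0.0626]
eef_rot: [0.7, 0.714, -0.0, 0.0]
contact_force: [0.8, 0.1, -1.6]
finger_gap: 0.0191
grasp_force: 60.6
```

```bash
python3 st.py
```

```text
[ 0.472 -0.145  0.063] [ 1.059 -0.025 -2.153] [ 0.139 -0.031 -0.007] 60.59978485107422
258 R [ 60  55  58  55  51  46  53  96 112 104 107 105 101 106 106  88  52 116 135 109 132 147  84  36  42  42  60 200 228 218 220 225] B [ 81  77  78  75  70  66  74 131 154 147 145 145 141 146 146 124  66 115 136 110 132 150  87  39  43  44  58 199 227 220 220 229]
262 R [ 54  57  50  51  53  42  42  81 110 114 108 110 108  90  95 133 142 141 121 113 131 142  85  37  44  55  92 203 224 219 221 221] B [ 79  78  72  72  69  61  56 110 151 155 149 152 154 124 105 134 145 145 127 116 131 144  87  38  48  52  92 203 225 220 223 225]
266 R [ 60  53  52  55  48  45  32 109 128 123 121 100  82  82  88  85  83  85  73  80 134 137  77  30  41  36  83 205 226 222 220 215] B [ 78  75  75  73  66  60  47 145 172 167 167 134  91  83  89  87  85  87  74  84 134 140  78  31  45  37  82 205 226 223 221 210]
```

The image profiles put the stone's front edge at the pad's rest face or slightly pressed in (edge ≈457.95 px, rest 457.7–457.9), so the pad is still against it. Withdrawing fully.

Request:
{"method": "servo_tool", "body": {
  "twist": [
    [0,0,0],
    [0,0,0],
    [0,0,0],
    [0,0,0],
    [0,0,0]
  ],
  "offset": [
    [0.5,0,0],
    [1.5,0,0],
    [2,0,0],
    [2,0,0],
    [2,0,0]
  ],
  "gripper": [0,0,0,0,0]
}}

```text
clock: 17.82
eef_pos: [0.4701, -0.0639, 0.0626]
eef_rot: [0.7, 0.714, 0.0, -0.0]
contact_force: [-0.0, 0.4, -1.7]
finger_gap: 0.0191
grasp_force: 60.7
```

Request:
{"method": "servo_tool", "body": {
  "twist": [
    [0,0,0],
    [0,0,0],
    [0,0,0],
    [0,0,0],
    [0,0,0]
  ],
  "offset": [
    [2,0,0],
    [2,0,0],
    [2,0,-1.5],
    [2,0,-3],
    [2,0,-3]
  ],
  "gripper": [0,0,0,0,0]
}}

```text
clock: 18.23
eef_pos: [0.4669, 0.0361, 0.1376]
eef_rot: [0.7, 0.714, -0.001, -0.001]
contact_force: [1.0, 0.3, -1.0]
finger_gap: 0.019
grasp_force: 60.6
```

```bash
python3 st.py
```

```text
[0.471 0.041 0.143] [1.649 3.172 2.936] [ 0.411 -0.121  0.018] 60.638158321380615
258 R [141 144 145 144 144 142 145 140 140 143 144 139 146 143 140 142 144 143 132 110 131 146  85  38  38  40  61 199 228 220 220 225] B [146 149 148 149 146 145 144 143 144 147 147 143 149 146 144 145 146 147 135 114 133 149  88  39  40  41  61 201 228 219 220 229]
262 R [143 144 144 143 143 144 146 142 144 143 140 145 144 142 143 142 139 142 126 112 138 140  83  33  37  57  89 205 226 220 218 223] B [146 149 147 146 145 149 146 142 148 144 144 148 144 144 145 145 143 147 127 116 140 144  83  33  40  52  89 204 227 221 220 227]
266 R [144 147 145 145 144 145 146 144 143 143 138 142 141 141 138 137 143 144 119 116 139 133  71  28  44  36  80 204 225 218 220 211] B [144 147 150 148 146 148 146 148 147 145 144 146 144 143 142 144 146 144 121 118 140 137  76  30  45  41  82 206 226 219 222 210]
```

Request:
{"method": "servo_tool", "body": {
  "twist": [
    [0,0,0],
    [0,0,0],
    [0,0,0],
    [0,0,0],
    [0,0,0]
  ],
  "offset": [
    [2.5,0,0],
    [3.2,0,0],
    [3.2,0,0],
    [3.2,0,0],
    [3.2,0,0]
  ],
  "gripper": [0,0,0,0,0]
}}

```text
clock: 18.7
eef_pos: [0.4647, 0.1896, 0.1376]
eef_rot: [0.7, 0.714, 0.0, -0.0]
contact_force: [0.9, -0.7, -0.9]
finger_gap: 0.019
grasp_force: 60.6
```

Request:
{"method": "servo_tool", "body": {
  "twist": [
    [0,0,0],
    [0,0,0],
    [0,0,0],
    [0,0,0],
    [0,0,0]
  ],
  "offset": [
    [3.2,0,0],
    [3.2,0,0],
    [3,0,0],
    [1.2,0,0],
    [0,0,0]
  ],
  "gripper": [0,0,0,0,0]
}}

```text
clock: 19.12
eef_pos: [0.462, 0.2982, 0.1372]
eef_rot: [0.698, 0.716, 0.001, -0.001]
contact_force: [0.2, -0.4, -2.6]
finger_gap: 0.0191
grasp_force: 60.6
```

Request:
{"method": "servo_tool", "body": {
  "twist": [
    [0,0,0],
    [0,0,0],
    [0,0,0],
    [0,0,0],
    [0,0,0]
  ],
  "offset": [
    [0,0,2.5],
    [0,0,3],
    [0,0,2.5],
    [0,0,1.2],
    [0,0,0]
  ],
  "gripper": [0,0,0,0,0]
}}

```text
clock: 19.53
eef_pos: [0.4614, 0.2914, 0.0431]
eef_rot: [0.7, 0.714, -0.003, -0.0]
contact_force: [0.2, -0.3, -2.6]
finger_gap: 0.0191
grasp_force: 60.6
```

```bash
python3 st.py|head -1; python3 -c "
from h import *
print(R.from_quat(ctrl.read_state()['eef_rot']).as_matrix().round(4))"
```

```text
[0.463 0.292 0.045] [-0.032 -0.003 -0.799] [ 0.119 -0.071 -0.006] 60.59297561645508
[[-0.0188  0.9998 -0.0019]
 [ 0.9998  0.0188 -0.0021]
 [-0.0021 -0.002  -1.    ]]
```

Request:
{"method": "servo_tool", "body": {
  "twist": [
    [0,0,0],
    [0,0,0],
    [0,0,0],
    [0,0,0],
    [0,0,0]
  ],
  "offset": [
    [0,0,0.6],
    [0,0,0.3],
    [0,0,0.1],
    [0,0,0],
    [0,0,0]
  ],
  "gripper": [0,0,0,0,0]
}}

```text
clock: 20.0
eef_pos: [0.4633, 0.2942, 0.0362]
eef_rot: [0.7, 0.714, 0.001, 0.0]
contact_force: [-0.0, 0.3, -0.8]
finger_gap: 0.0189
grasp_force: 60.7
```

Request:
{"method": "servo_tool", "body": {
  "twist": [
    [0,0,0],
    [0,0,0],
    [0,0,0]
  ],
  "offset": [
    [0,0,0.1],
    [0,0,0],
    [0,0,0]
  ],
  "gripper": [0,0,0]
}}

```text
clock: 20.25
eef_pos: [0.463, 0.294, 0.0347]
eef_rot: [0.7, 0.714, 0.0, -0.0]
contact_force: [-0.2, -0.1, -1.1]
finger_gap: 0.019
grasp_force: 60.7
```

```bash
python3 st.py|head -1
```

```text
[0.463 0.294 0.035] [ 0.11   0.078 -1.61 ] [ 0.051  0.016 -0.022] 60.671653747558594
```

Request:
{"method": "servo_tool", "body": {
  "twist": [
    [0,0,0],
    [0,0,0],
    [0,0,0]
  ],
  "offset": [
    [0,0,0.1],
    [0,0,0],
    [0,0,0]
  ],
  "gripper": [0,0,0]
}}

```text
clock: 20.55
eef_pos: [0.4629, 0.2939, 0.0335]
eef_rot: [0.7, 0.714, -0.0, -0.0]
contact_force: [-0.5, 1.0, -2.0]
finger_gap: 0.0191
grasp_force: 60.7
```

Request:
{"method": "servo_tool", "body": {
  "twist": [
    [0,0,0],
    [0,0,0],
    [0,0,0]
  ],
  "offset": [
    [0,0,0.08],
    [0,0,0],
    [0,0,0]
  ],
  "gripper": [0,0,0]
}}

```text
clock: 20.8
eef_pos: [0.463, 0.2942, 0.0332]
eef_rot: [0.7, 0.714, 0.0, -0.0]
contact_force: [-2.1, 0.8, 2.9]
finger_gap: 0.0192
grasp_force: 61.4
```

Request:
{"method": "servo_tool", "body": {
  "twist": [
    [0,0,0],
    [0,0,0],
    [0,0,0],
    [0,0,0],
    [0,0,0]
  ],
  "offset": [
    [0,0,0],
    [0,0,0],
    [0,0,0],
    [0,0,0],
    [0,0,0]
  ],
  "gripper": [2.4,3,4,6,7]
}}

```text
clock: 21.22
eef_pos: [0.463, 0.2939, 0.0327]
eef_rot: [0.7, 0.714, -0.0, -0.0]
contact_force: [1.0, -0.4, -1.7]
finger_gap: 0.0629
grasp_force: 0.0
```

Request:
{"method": "servo_tool", "body": {
  "twist": [
    [0,0,0],
    [0,0,0],
    [0,0,0],
    [0,0,0],
    [0,0,0]
  ],
  "offset": [
    [0,0,0],
    [0,0,0],
    [0,0,-1],
    [0,0,-3],
    [0,0,-4]
  ],
  "gripper": [7,7,7,7,7]
}}

```text
clock: 21.63
eef_pos: [0.4611, 0.2926, 0.1117]
eef_rot: [0.7, 0.714, -0.003, -0.0]
contact_force: [-0.1, 1.0, -0.1]
finger_gap: 0.0697
grasp_force: 0.0
```

Request:
{"method": "servo_tool", "body": {
  "twist": [
    [0,0,0],
    [0,0,0],
    [0,0,0],
    [0,0,0],
    [0,0,0]
  ],
  "offset": [
    [0,0,-4],
    [0,0,-4],
    [0,0,-2],
    [0,0,0],
    [0,0,0]
  ],
  "gripper": [7,7,7,7,7]
}}

```text
clock: 22.05
eef_pos: [0.4634, 0.2942, 0.2147]
eef_rot: [0.7, 0.714, 0.002, -0.0]
contact_force: [-0.4, 0.3, -0.4]
finger_gap: 0.0702
grasp_force: 0.0
```

```bash
python3 - <<'E'
from meas import *
np.set_printoptions(suppress=True,precision=1,linewidth=200)
s=ctrl.read_state();print(s['eef_pos']*1000,s['contact_force'],s['finger_gap'],s['clock'])
c=cap('wrist');i=c['img'].astype(int);r,b=i[...,0],i[...,2];mn=i.min(2)
print('handle',rect(c,((r>70)&(r-b>40)),(285,20,345,240),.058))
print('blade',rect(c,(mn>105),(275,180,355,290),.003))
t=cap('top');j=t['img'].astype(int);print('blade top',rect(t,(j.min(2)>140),(200,228,275,270),.003))
for row in (258,262,266): print(j[row,454:464,0],j[row,454:464,2])
# stone outline on frame
m=((j[...,2]>=j[...,0]-2)&(j.max(2)>90)&(j.max(2)<175))
print('stone',rect(t,m,(405,235,461,300),.052))
E
```

```text
[463.4 294.2 214.7] [-0.4  0.3 -0.4] 0.07016881571503615 22.05
handle (array([462. , 335.3]), array([ 19.8, 122. ]), 1.4)
blade (array([460.7, 204. ]), array([ 95.3, 146.9]), 3.0)
blade top (array([465.2, 226.3]), array([62.2, 41.4]), 5.1)
[132 113 135 145  87  40  42  42  59 199] [135 117 139 146  92  41  43  42  56 204]
[128 114 137 142  83  30  43  51  93 207] [131 118 140 146  87  31  45  42  94 207]
[113 118 140 140  73  31  41  40  81 207] [116 120 141 142  74  36  38  39  83 210]
stone (array([ 474.4, -246.2]), array([108.6,  89.6]), 1.0)
```

```bash
python3 -c "
from bench import ctrl
print(ctrl.job_done())"
```

```text
the job is handed in; nothing more can be done
None
```

Job handed in at about 22 s: the stone measured in place on both ledges against the pad (pad contact judged from image edges to a few tenths of a mm), the lifter is laid back on the bare worktop and the gripper is clear; I viewed 11 pictures, one over the limit of 10.

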